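Capture a bush bore with a telescoping gauge

TASK

Take the telescoping gauge out of its black holder and, feeling for the bore, set it gently fully home in the steel bush of the moulded bracket, its flange resting on the rim, and let it stand there. Press its rocker down on the ridged end so that the plungers spring out against the bore, press the round pad fully down to lock them, then draw the gauge out by its handle and stand it back in the holder, still locked at the bore size, and let go. Do not drop or force it: never bear on the bush with more than 40 N, and leave the other things on the bench where they are.

Things in the scene. Friction and masses are not known exactly. Their poses are not given: they have to be found in the camera images.
- gauge: Loose steel telescoping gauge, about 0.33 kg, standing in the holder. Origin on its axis at the underside of its round flange (60 mm across, 6 mm thick), the face that rests on the holder or bush rim; z up. Above: handle 24 mm (x) by 22 mm (y) from 6 to 52 mm, then the rocker. Below: guide collar, stem 18 mm across, cross tube along y, 15 mm across, 33 mm long, axis at -36 mm, lowest point -43.5 mm.
- gauge_grip (a point): Point on the gauge's axis in the middle of the handle, 33 mm above the gauge's origin. Grip the handle here across the gauge's y (22 mm), with the rocker passing between the fingers.
- collar_end (a point): Centre of the lower end of the gauge's guide collar, 14 mm below the gauge's origin. The collar is 38.5 mm across from the flange to its end, where the edge is broken by 0.5 mm; it fits the 40 mm bore closely and catches on the rim when off-centre.
- rocker_pivot (a point): Pivot of the rocker, along the gauge's y, 60 mm above the gauge's origin. The rocker is a steel bar 60 mm long (along x), 16 mm wide, 6 mm thick; tilted, its raised end is the gauge's highest point, 69 mm above the origin.
- rocker (a joint): Rocker angle: 0 = locked (round-pad end, -x, down), 0.4 = released (ridged end, +x, down). Stiff: it stays where it is left. To lock or release, press the raised pad right down to its rigid stop, about 10 mm of travel: about 6 N to release, 2 to 4 N to lock. Released, a spring pushes each plunger out with 2 N; locked, both are clamped where they stand. It starts locked, plungers in.
- lock_pad (a point): On the top face of the rocker at its -x end (round pad), 24 mm from the pivot: press down here to lock.
- release_pad (a point): On the top face of the rocker at its +x end (four ridges), 24 mm from the pivot: press down here to release.
- tip_a (a point): End of the plunger on the gauge's +y side. 17 mm from the gauge axis when fully in, 26 mm when fully out.
- tip_b (a point): End of the plunger on the gauge's -y side, likewise. The distance between tip_a and tip_b is the captured size.
- bracket: Fixed dark grey moulded bracket: base plate 150 by 130 by 6 mm with low walls (up to 46 mm high), holding an upright steel bush. Origin on the bush axis at the underside (bench height).
- boss_top (a point): Nominal centre of the bush's top rim, 60 mm above the bench; this is where the drawing puts it. The real bush was fitted by hand: its axis stands up to 3.5 mm off in x and in y and its rim up to 3 mm higher or lower, unmeasured, so it must be found by feel or sight. It does not give. Bush 58 mm outside, straight round bore of 40 mm right through, sharp-edged.
- holder: Fixed black block 84 by 84 mm, 60 mm high, with an upright round hole of 46 mm right through in its centre. Origin at the centre of its underside.
- holder_hole0 (a point): Centre of the holder's hole, on its top face, 60 mm above the bench.
- sanding_block: Bystander: loose cork sanding block 60 by 110 by 22 mm.
- disc_stack: Bystander: loose stack of sanding discs, 125 mm across, 14 mm high.
- spare_bush: Bystander: loose steel sleeve, 44 mm outside, 35 mm high.
- clip_tray: Bystander: loose grey open tray 100 by 150 by 30 mm.
Things that resemble listed ones, but are neither listed nor needed, are in the scene too. Leave any orange or purple look-alike of the gauge alone.

How it is judged:
By the outcome, as a careful person would: the job done as asked, in the order asked, and still so for the second after the job is handed in, with the robot touching nothing.
It also fails if it takes over 72 s, if anything falls off the work surface, if the arm or the gripper's body presses on something with over 40 N, if the wrist force passes 120 N, or if a joint passes its speed limit or range.

ROBOT

A 7-joint arm with a two-finger parallel gripper is mounted at the origin on the work surface. World frame = base frame: x ahead of the robot, y to its left, z up, the work surface at z = 0. Lengths are in m, angles in rad, forces in N, time in s.
With the tool pointing down it reaches from about 0.4 to 0.925 m from the base axis. Payload 5.6 kg.
Tool frame: the origin (TCP) lies at the very end of the fingers, on their centre line; the grasp point (between the pads) lies 19 mm behind it (bot.tcp_to_grasp is the distance from the TCP to the grasp point, in m); z points along the fingers, y is the direction in which the jaws open and shut (so a half turn about z gives the same grasp; the last joint's range is limited). The gripper opens to 85 mm and grips with 20 to 120 N. Pads are 22 mm wide; open, the fingers measure 114 mm over their backs; the gripper's body (76 mm by 85 mm) begins 54 mm behind the grasp point. The pads swing forward as they close: fully open they stand 13 mm farther back than shut.
Start: joints at [1.149, 0.468, -0.012, 1.603, 0.006, 1.071, -0.056], TCP at [0.24, -0.604, 0.231] pointing down, gripper open.
Joint ranges: [-2.53, 2.53], [-0.31, 2.02], [-1.57, 1.55], [0.28, 2.44], [-1.29, 4.43], [0.15, 1.84], [-2.92, 2.92]. Speed limits (rad/s): [2.57, 2.57, 3.14, 3.14, 3.14, 3.14, 3.14].

INTERFACE

Orientations are given as a rotation vector (axis times angle).
In Python, from workcell import bot gives the robot as it stands.
- The arm moves only by the shell command python3 -m jog 'ROWS' [FORCE]. ROWS is JSON, a list of rows, each an object with "translation": the shift along the tool's x, y, z in m, a list of three; "turn": the turn, a rotation vector about the tool's x, y, z in rad, a list of three; "fingers": the finger opening in m, from 0 to 0.0854. In form: [{"translation": [x, y, z], "turn": [wx, wy, wz], "fingers": fingers}, ...]. A call has 1 to 8 rows; each row shifts and turns the commanded pose from where the row before left it, along the tool's axes as they then stand; what a row does not reach is not made up. A row lasts 1/10 s, in which the tool goes at most 50 mm and 8.59 degrees, less where a joint would pass 70% of its speed; a pose out of reach is approached as far as the arm can. A call is refused whole if a number of a shift passes 0.05 or a number of a turn 0.15, either way. A call with a gripper value outside its range is refused whole. The fingers move at their own pace and stop on an object; FORCE is the grip in N (left out, the last holds). Time passes only in rows, so rows that do not move let the fingers close. It gives the time, the measured TCP pose, the force and the opening at its end, in the units of the state.
- bot.get_obs(): the state, without advancing time (a new reading comes with each control period).
- bot.grab_frame(name): name is "side" or "top"; returns a dict with "frame" (480x640x3 uint8, red, green, blue), "fx", "fy", "cx", "cy" (pixels), "world_from_camera" (4x4, takes a point from camera to world coordinates). Camera axes: x right, y down, z forward; pixel columns grow to the right and rows downward; lengths in m; the calibration is good to about 2 mm. A picture is of the moment at which its call begins. There is no depth.
- bot.finish_job(): hands the job in, once; it reports no verdict.
Trained networks look in a picture, given as the dict that the camera call returned (one of the last four; its "shot" number tells which), for a name from the list of things; names that differ only in an ending like _2 or _b are one class to them, and where a whole thing is asked for, a point or a joint stands for the part that bears it (a point fixed in the world has none). Each returns a list of dicts, best first, with "confidence" (0 to 1); they miss things now and then, are a little off and sometimes report something else, mostly with a low value. They report only what shows in the picture. A call takes as long as a camera call. They do not tell look-alikes from the thing itself.
- bot.outline_of(picture, name): "region" (480x640 bool, what is visible of it).
- bot.pinpoint(picture, name): "point" ([x, y, z] in m, in the coordinates of the camera as it stood for that picture, good to about 4 mm: a listed point, or the origin of a listed thing).
The state is a dict: "time_s": time; "joints": joint angles; "qd": joint speeds; "joint_efforts": joint torques, N m; "ee_pos": TCP position; "tcp_rot": TCP orientation; "contact_force": force on the tool from outside, world axes, zero at the start; "wrist_torque": the same for the moment, N m; "opening": finger opening in m.
Only numpy, scipy, OpenCV 4.12 (cv2) and the standard library are available. Lean on these libraries where they do the work, as an engineer would, in place of code of your own. Each camera call takes 0.05 s, during which the arm holds its last target. There are 200 camera calls.

## Working session

There is one attempt and no reset: what is moved stays moved. The work goes in short steps, Python scripts to look and compute and a shell command to move; the robot and the scene stay as the last step left them, time stands still between calls to the robot, and variables do not carry over. Pictures are saved under pics/ and viewed, about 8 in all and at most 12, crops included, and the job is handed in when it is done.

```bash
ls; mkdir -p pics; cat > h.py <<'E'
import numpy as np, cv2
from workcell import bot
from scipy.spatial.transform import Rotation as R
def shot(cam,fn=None):
    p=bot.grab_frame(cam)
    if fn: cv2.imwrite('pics/'+fn,p['frame'][:,:,::-1])
    return p
def find(p,name,n=4):
    T=np.array(p['world_from_camera']);o=[]
    for d in bot.pinpoint(p,name)[:n]:
        c=np.array(d['point']);w=T[:3,:3]@c+T[:3,3]
        o.append((round(d['confidence'],2),np.round(w,4),(round(p['fx']*c[0]/c[2]+p['cx']),round(p['fy']*c[1]/c[2]+p['cy']))))
    return o
def px(p,w):
    T=np.array(p['world_from_camera']);c=T[:3,:3].T@(np.array(w)-T[:3,3])
    return np.array([p['fx']*c[0]/c[2]+p['cx'],p['fy']*c[1]/c[2]+p['cy']])
def ray(p,u,v,z):
    T=np.array(p['world_from_camera']);d=T[:3,:3]@np.array([(u-p['cx'])/p['fx'],(v-p['cy'])/p['fy'],1]);o=T[:3,3]
    return o+d*(z-o[2])/d[2]
E
python3 - <<'E'
from h import *
o=bot.get_obs();print({k:np.round(v,3).tolist() for k,v in o.items()})
print(R.from_rotvec(o['tcp_rot']).as_matrix().round(3))
ps={c:shot(c,c+'0.png') for c in('top','side')}
for n in['gauge','gauge_grip','lock_pad','release_pad','rocker_pivot','bracket','boss_top','holder','holder_hole0','spare_bush','clip_tray','disc_stack','sanding_block']:
    for c in ps: print(n,c,find(ps[c],n))
for c in ps: print(c,np.array(ps[c]['world_from_camera']).round(3).tolist(),ps[c]['fx'])
E
```

```text
pics
{'time_s': 0.0, 'joints': [1.149, 0.468, -0.012, 1.604, 0.006, 1.071, -0.056], 'qd': [0.002, 0.001, 0.001, -0.001, 0.001, -0.0, 0.0], 'joint_efforts': [0.0, -53.239, 0.021, -25.13, 0.011, 0.008, -0.0], 'ee_pos': [0.24, -0.603, 0.23], 'tcp_rot': [-3.084, -0.591, 0.001], 'contact_force': [-0.819, 0.045, -0.271], 'wrist_torque': [0.023, 0.034, 0.012], 'opening': 0.086}
[[ 0.929  0.37  -0.001]
 [ 0.37  -0.929  0.002]
 [-0.    -0.002 -1.   ]]
gauge top [(0.95, array([0.6142, 0.227 , 0.0469]), (222, 188)), (0.71, array([0.4844, 0.2032, 0.0625]), (231, 243)), (0.69, array([0.3414, 0.2278, 0.0457]), (220, 307)), (0.59, array([0.452 , 0.3404, 0.0439]), (171, 259))]
gauge side [(0.95, array([0.4494, 0.3357, 0.0387]), (215, 430)), (0.83, array([0.6171, 0.2226, 0.043 ]), (198, 318)), (0.83, array([0.3442, 0.2267, 0.0453]), (315, 414)), (0.6, array([0.4833, 0.1966, 0.0601]), (261, 344))]
gauge_grip top [(0.98, array([0.3399, 0.227 , 0.0781]), (218, 308)), (0.86, array([0.618 , 0.2262, 0.0756]), (221, 184)), (0.67, array([0.4522, 0.336 , 0.0782]), (170, 257)), (0.64, array([0.4846, 0.2012, 0.
[... 2447 characters left out ...]
ip_tray side [(0.76, array([6.151e-01, 3.793e-01, 5.000e-04]), (133, 396))]
disc_stack top [(0.75, array([ 0.5985, -0.3706, -0.0024]), (477, 198))]
disc_stack side [(0.91, array([ 0.6001, -0.3732, -0.0052]), (387, 170))]
sanding_block top [(0.8, array([0.6608, 0.0268, 0.0022]), (309, 173))]
sanding_block side [(0.96, array([ 0.662 ,  0.0238, -0.0012]), (260, 254)), (0.54, array([0.4797, 0.1966, 0.0548]), (263, 347))]
top [[-0.007, -0.985, 0.17, 0.278], [-1.0, 0.008, 0.003, 0.014], [-0.004, -0.17, -0.985, 1.432], [0.0, 0.0, 0.0, 1.0]] 617.001167489611
side [[-0.785, -0.456, 0.419, 0.163], [-0.619, 0.599, -0.509, 0.405], [-0.019, -0.659, -0.752, 0.732], [0.0, 0.0, 0.0, 1.0]] 448.98566982166625
```

```bash
python3 - <<'E'
from h import *
a=cv2.imread('pics/top0.png');b=cv2.imread('pics/side0.png')
A=cv2.resize(a[140:340,130:430],(800,533),interpolation=cv2.INTER_CUBIC);cv2.imwrite('pics/topc.png',A)
c=cv2.resize(b[280:440,170:340],(425,400),interpolation=cv2.INTER_CUBIC)
d=cv2.resize(b[190:280,330:435],(375,321),interpolation=cv2.INTER_CUBIC)
o=np.zeros((400,800,3),np.uint8);o[:,:425]=c;o[:321,425:]=d;cv2.imwrite('pics/sidec.png',o)
E
```

```text
(no output)
```

View pics/topc.png

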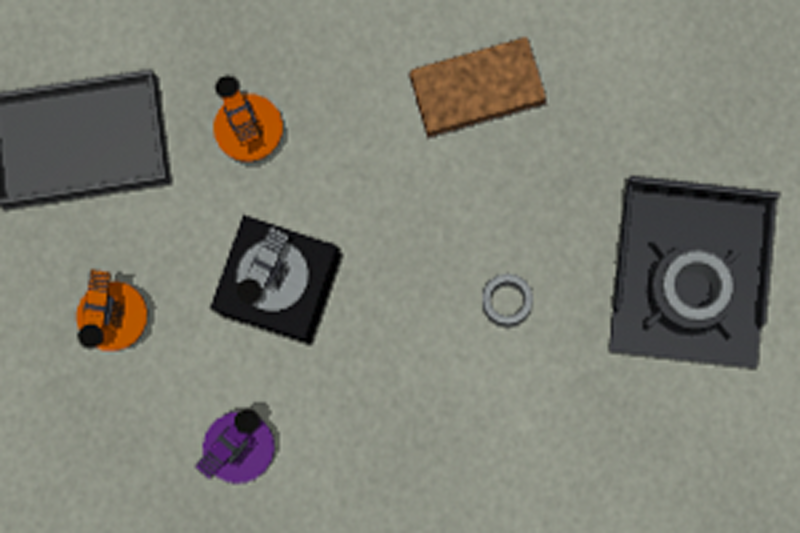

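View pics/sidec.png

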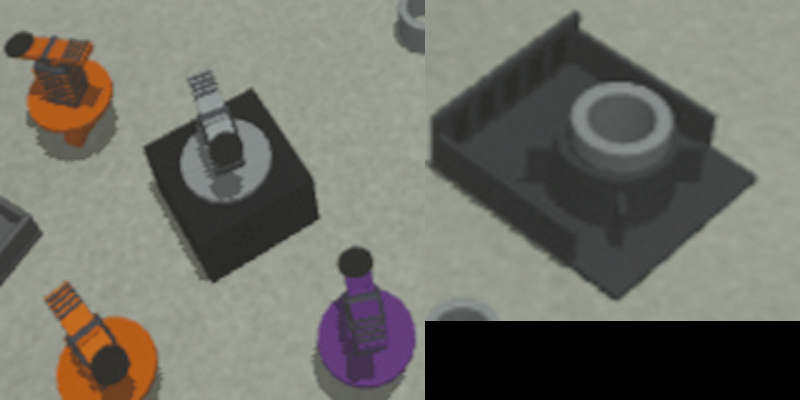

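```bash
cat >> h.py <<'E'
from scipy.optimize import least_squares
def ell(p,centre,half=45):
    "largest light-grey blob near pixel -> outer hull points"
    u,v=map(int,centre);f=p['frame'].astype(int)
    return f[v-half:v+half,u-half:u+half]
E
python3 - <<'E'
from h import *
ps={c:shot(c) for c in('top','side')}
bo={}
for c,p in ps.items():
    print(c)
    for n in('gauge','rocker','bracket'):
        for d in bot.outline_of(p,n)[:4]:
            m=d['region'];v,u=np.nonzero(m);print(n,round(d['confidence'],2),u.mean().round(1),v.mean().round(1),m.sum())
    f=p['frame'].astype(int)
    C=px(p,[.477,-.158,.06]).astype(int)
    print(C);print('row',[tuple(x) for x in f[C[1],C[0]-26:C[0]+28:2]])
    C=px(p,[.484,.2,.066]).astype(int)
    print(C);print('row',[tuple(x) for x in f[C[1]+8,C[0]-26:C[0]+28:2]])
E
```

```text
top
gauge 0.71 231.8 243.1 590
gauge 0.67 389.7 241.9 3841
gauge 0.59 221.6 185.9 628
gauge 0.59 171.1 257.6 590
rocker 0.75 227.9 240.1 242
rocker 0.72 214.9 306.6 266
rocker 0.58 165.4 256.3 187
rocker 0.57 218.2 180.1 148
bracket 0.73 389.8 241.7 3799
[391 245]
row [(np.int64(62), np.int64(64), np.int64(66)), (np.int64(63), np.int64(63), np.int64(67)), (np.int64(62), np.int64(63), np.int64(66)), (np.int64(63), np.int64(64), np.int64(68)), (np.int64(13), np.int64(12), np.int64(14)), (np.int64(57), np.int64(57), np.int64(60)), (np.int64(55), np.int64(56), np.int64(60)), (np.int64(125), np.int64(130), np.int64(130)), (np.int64(137), np.int64(143), np.int64(143)), (np.int64(64), np.int64(65), np.int64(68)), (np.int64(61), np.int64(63), np.int64(66)), (np.int64(62), np.int64(64), np.int64(66)), (np.int64(60), np.int64(62), np.int64(64)), (np.int64(61), np.int64(62), np.int64(65)), (np.int64(62), np.int64(63), np.int64(66)), (np.int64(55), np.int64(56), np.int64(58)), (np.int64(48), np.int64(50), np.int64(50)), (np.int64(48), np.int64(49), np.int64(49)), (np.int64(145), np.int64(149), n
[... 3583 characters left out ...]
.int64(109), np.int64(110)), (np.int64(85), np.int64(87), np.int64(86)), (np.int64(86), np.int64(89), np.int64(87)), (np.int64(84), np.int64(88), np.int64(87)), (np.int64(84), np.int64(88), np.int64(85)), (np.int64(86), np.int64(89), np.int64(88)), (np.int64(94), np.int64(98), np.int64(98)), (np.int64(135), np.int64(140), np.int64(139)), (np.int64(133), np.int64(139), np.int64(138)), (np.int64(133), np.int64(139), np.int64(138)), (np.int64(127), np.int64(133), np.int64(132)), (np.int64(64), np.int64(65), np.int64(65)), (np.int64(49), np.int64(50), np.int64(47)), (np.int64(48), np.int64(49), np.int64(47)), (np.int64(45), np.int64(47), np.int64(45)), (np.int64(48), np.int64(49), np.int64(47))]
```

```bash
sed -i '/^def ell/,$d' h.py; cat >> h.py <<'E'
from scipy.optimize import minimize
def ringfit(ps,x0,radii,zfix=None,band=(0,.036),K=4):
    "fit circle steps (radii, m) about (x,y,z) to green-channel pictures; free grey level per zone; robust"
    dat=[]
    for p in ps:
        c=px(p,x0);u0,v0=int(c[0])-24,int(c[1])-24
        s=(np.arange(48*K)+.5)/K-.5
        U,V=np.meshgrid(u0+s,v0+s);T=np.array(p['world_from_camera'])
        D=np.stack([(U-p['cx'])/p['fx'],(V-p['cy'])/p['fy'],np.ones_like(U)],-1)@T[:3,:3].T
        dat.append((T[:3,3],D,p['frame'][v0:v0+48,u0:u0+48,1].astype(float)))
    def cost(q):
        z=zfix if zfix is not None else q[2];e=0
        for o,D,I in dat:
            k=(z-o[2])/D[...,2];r=np.hypot(o[0]+D[...,0]*k-q[0],o[1]+D[...,1]*k-q[1])
            r=r;zone=np.digitize(r,radii)
            W=np.stack([(zone==i).reshape(48,K,48,K).mean((1,3)) for i in range(len(radii)+1)],-1)
            rm=r.reshape(48,K,48,K).mean((1,3));s=(rm>band[0])&(rm<band[1])
            g=[np.median(I[s&(W[...,i]>.95)]) for i in range(W.shape[-1])]
            e+=np.minimum(np.abs(W@g-I)[s],30).mean()
        return e
    n=2 if zfix is not None else 3
    x=np.array(x0[:n])
    b=minimize(cost,x,method='Nelder-Mead',options=dict(initial_simplex=np.vstack([x]+[x+.004*np.eye(n)[i] for i in range(n)]),xatol=2e-5,fatol=1e-3))
    return b.x.round(4),round(b.fun,2)
E
python3 - <<'E'
from h import *
ps={c:shot(c) for c in('top','side')}
t,s=ps['top'],ps['side']
for nm,P in(('both',[t,s]),('top',[t]),('side',[s])):
    print(nm,'bush',ringfit(P,[.477,-.158,.06],[.02,.029]) if nm=='both' else [ringfit(P,[.477,-.158,z],[.02,.029],zfix=z) for z in(.057,.06,.063)])
    print(nm,'flange',ringfit(P,[.484,.2,.066],[.030],zfix=.066,band=(.02,.036)))
print('both free',ringfit([t,s],[.484,.2,.066],[.030],band=(.02,.036)))
def rock(p,c):
    for n in('lock_pad','release_pad','rocker_pivot'): print(c,n,[x for x in find(p,n,6) if np.hypot(x[1][0]-.484,x[1][1]-.2)<.05])
rock(t,'top');rock(s,'side')
E
```

```text
both bush (array([ 0.4729, -0.1563,  0.0641]), np.float64(13.19))
both flange (array([0.4839, 0.2009]), np.float64(22.74))
top bush [(array([ 0.4743, -0.157 ]), np.float64(4.88)), (array([ 0.4738, -0.1567]), np.float64(4.91)), (array([ 0.4734, -0.1563]), np.float64(5.0))]
top flange (array([0.4838, 0.2012]), np.float64(10.37))
side bush [(array([ 0.4752, -0.1627]), np.float64(6.3)), (array([ 0.4737, -0.1603]), np.float64(6.26)), (array([ 0.4726, -0.1577]), np.float64(6.34))]
side flange (array([0.4833, 0.198 ]), np.float64(8.6))
both free (array([0.4832, 0.2005, 0.07  ]), np.float64(22.03))
top lock_pad [(0.58, array([0.4632, 0.2103, 0.1205]), (224, 249))]
top release_pad [(0.79, array([0.5045, 0.1917, 0.1276]), (232, 229))]
top rocker_pivot [(0.92, array([0.4851, 0.2003, 0.1207]), (229, 239))]
side lock_pad [(0.75, array([0.4633, 0.206 , 0.1137]), (262, 339)), (0.58, array([0.4828, 0.1976, 0.0466]), (262, 349))]
side release_pad [(0.65, array([0.5054, 0.187 , 0.1282]), (249, 311))]
side rocker_pivot [(0.7, array([0.4868, 0.199 , 0.1187]), (253, 326)), (0.5, array([0.4833, 0.1946, 0.042 ]), (263, 349))]
```

```bash
python3 -m jog '[{"translation":[0.038,-0.028,0],"turn":[0,0,0],"fingers":0.085},{"translation":[0.038,-0.028,0],"turn":[0,0,0],"fingers":0.085},{"translation":[0.038,-0.028,0],"turn":[0,0,0],"fingers":0.085},{"translation":[0.038,-0.028,0],"turn":[0,0,0],"fingers":0.085},{"translation":[0.038,-0.028,0],"turn":[0,0,0],"fingers":0.085},{"translation":[0.038,-0.028,0],"turn":[0,0,0],"fingers":0.085},{"translation":[0.038,-0.028,0],"turn":[0,0,0],"fingers":0.085},{"translation":[0.038,-0.028,0],"turn":[0,0,0],"fingers":0.085}]'
python3 -m jog '[{"translation":[0.038,-0.028,0],"turn":[0,0,0],"fingers":0.085},{"translation":[0.038,-0.028,0],"turn":[0,0,0],"fingers":0.085},{"translation":[0.014,-0.038,0.005],"turn":[0,0,0],"fingers":0.085},{"translation":[0.014,-0.038,0.005],"turn":[0,0,0],"fingers":0.085},{"translation":[0.014,-0.038,0.005],"turn":[0,0,0],"fingers":0.085},{"translation":[0.014,-0.038,0.005],"turn":[0,0,0],"fingers":0.085},{"translation":[0.014,-0.038,0.005],"turn":[0,0,0],"fingers":0.085},{"translation":[0.014,-0.038,0.005],"turn":[0,0,0],"fingers":0.085}]'
python3 -m jog '[{"translation":[0.014,-0.038,0.005],"turn":[0,0,0],"fingers":0.085},{"translation":[0.014,-0.038,0.005],"turn":[0,0,0],"fingers":0.085},{"translation":[0.014,-0.038,0.005],"turn":[0,0,0],"fingers":0.085},{"translation":[0.014,-0.038,0.005],"turn":[0,0,0],"fingers":0.085},{"translation":[0,0,0],"turn":[0,0,-0.15],"fingers":0.085},{"translation":[0,0,0],"turn":[0,0,-0.15],"fingers":0.085},{"translation":[0,0,0],"turn":[0,0,-0.15],"fingers":0.085},{"translation":[0,0,0],"turn":[0,0,-0.15],"fingers":0.085}]'
python3 -m jog '[{"translation":[0,0,0],"turn":[0,0,-0.149],"fingers":0.085},{"translation":[0,0,0],"turn":[0,0,-0.149],"fingers":0.085},{"translation":[0,0,0],"turn":[0,0,-0.149],"fingers":0.085},{"translation":[0,0,0],"turn":[0,0,-0.149],"fingers":0.085},{"translation":[0,0,0],"turn":[0,0,-0.149],"fingers":0.085},{"translation":[0,0,0],"turn":[0,0,-0.149],"fingers":0.085},{"translation":[0,0,0],"turn":[0,0,-0.149],"fingers":0.085},{"translation":[0,0,0],"turn":[0,0,-0.149],"fingers":0.085}]'
cat >> h.py <<'E'
def st():
    o=bot.get_obs();M=R.from_rotvec(o['tcp_rot']).as_matrix()
    print('t',round(o['time_s'],2),'tcp',np.round(o['ee_pos'],4),'yaw',round(np.degrees(np.arctan2(M[1,0],M[0,0])),2),'zaxis',M[:,2].round(4),'F',np.round(o['contact_force'],2),'T',np.round(o['wrist_torque'],3),'op',round(o['opening'],4),'j7',round(o['joints'][6],2))
    return np.array(o['ee_pos']),M
def tool(M,d): print('tool delta',(M.T@np.array(d)).round(4))
E
python3 -c "
from h import *
p,M=st();tool(M,np.array([.4835,.1996,.175])-p)"
```

```text
time_s: 3.0
ee_pos: [0.4408, -0.2818, 0.2317]
tcp_rot: [3.085, 0.591, 0.001]
contact_force: [0.8, -0.3, -0.3]
opening: 0.0848
time_s: 3.8
ee_pos: [0.4835, 0.0411, 0.2014]
tcp_rot: [3.085, 0.591, 0.001]
contact_force: [0.5, -0.2, 0.5]
opening: 0.0851
time_s: 4.6
ee_pos: [0.4795, 0.2017, 0.1813]
tcp_rot: [2.768, 1.486, 0.0]
contact_force: [0.3, 0.2, -0.1]
opening: 0.0847
time_s: 5.4
ee_pos: [0.4796, 0.2014, 0.1814]
tcp_rot: [1.458, 2.783, 0.0]
contact_force: [-0.1, 0.5, -0.2]
opening: 0.085
t 5.4 tcp [0.4796 0.2014 0.1814] yaw 124.71 zaxis [ 4.e-04 -1.e-04 -1.e+00] F [-0.07  0.54 -0.22] T [-0.055  0.04  -0.056] op 0.085 j7 -0.21
tool delta [-0.0037  0.0021  0.0064]
```

```bash
python3 -m jog '[{"translation":[0,0,0],"turn":[0,0,-0.136],"fingers":0.085},{"translation":[0,0,0],"turn":[0,0,-0.136],"fingers":0.085},{"translation":[0,0,0],"turn":[0,0,-0.136],"fingers":0.085},{"translation":[0,0,0],"turn":[0,0,-0.136],"fingers":0.085},{"translation":[-0.0043,0,0.01],"turn":[0,0,0],"fingers":0.085},{"translation":[0,0,0.02],"turn":[0,0,0],"fingers":0.085},{"translation":[0,0,0.02],"turn":[0,0,0],"fingers":0.085},{"translation":[0,0,0.02],"turn":[0,0,0],"fingers":0.085}]'
python3 -m jog '[{"translation":[0,0,0.02],"turn":[0,0,0],"fingers":0.085},{"translation":[0,0,0.01],"turn":[0,0,0],"fingers":0.085},{"translation":[0,0,0.006],"turn":[0,0,0],"fingers":0.085},{"translation":[0,0,0],"turn":[0,0,0],"fingers":0.085}]'
python3 - <<'E'
from h import *
p,M=st()
for c in('top','side'):
    q=shot(c);print(c,ringfit([q],[.484,.2,.066],[.030],zfix=.066,band=(.02,.036)))
    f=q['frame'];u,v=px(q,[.484,.2,.08]).astype(int)
    I=cv2.resize(f[v-50:v+50,u-66:u+66,::-1],(400,300),interpolation=cv2.INTER_CUBIC)
    O=np.hstack([O,I]) if c=='side' else I
cv2.imwrite('pics/grip0.png',O)
E
```

```text
time_s: 6.2
ee_pos: [0.4837, 0.1992, 0.1099]
tcp_rot: [0.672, 3.069, -0.001]
contact_force: [0.6, 0.8, -0.2]
opening: 0.0855
time_s: 6.6
ee_pos: [0.4832, 0.1997, 0.0748]
tcp_rot: [-0.667, -3.069, 0.001]
contact_force: [0.6, -0.1, 0.2]
opening: 0.085
t 6.6 tcp [0.4832 0.1997 0.0748] yaw 155.49 zaxis [-8.e-04 -3.e-04 -1.e+00] F [ 0.61 -0.14  0.23] T [ 0.019 -0.01  -0.002] op 0.085 j7 0.14
top (array([0.4992, 0.173 ]), np.float64(1.16))
side (array([0.482 , 0.1989]), np.float64(8.2))
```

View pics/grip0.png

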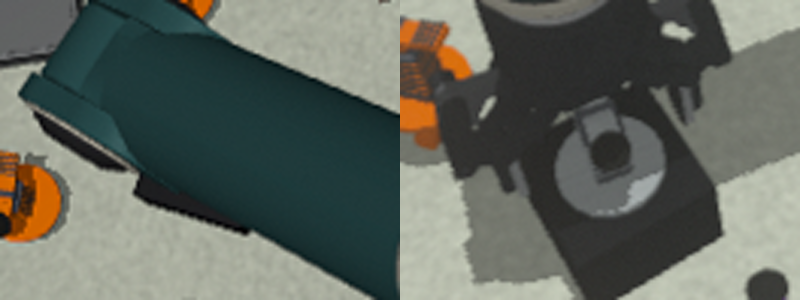

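```bash
python3 -m jog '[{"translation":[0,0,0],"turn":[0,0,0],"fingers":0.03},{"translation":[0,0,0],"turn":[0,0,0],"fingers":0.026},{"translation":[0,0,0],"turn":[0,0,0],"fingers":0.022},{"translation":[0,0,0],"turn":[0,0,0],"fingers":0.015},{"translation":[0,0,0],"turn":[0,0,0],"fingers":0.015},{"translation":[0,0,0],"turn":[0,0,0],"fingers":0.015},{"translation":[0,0,0],"turn":[0,0,0],"fingers":0.015},{"translation":[0,0,0],"turn":[0,0,0],"fingers":0.015}]' 40
python3 - <<'E'
from h import *
p,M=st()
q=shot('side');print(ringfit([q],[.484,.2,.066],[.030],zfix=.066,band=(.02,.036)))
E
```

```text
time_s: 7.5
ee_pos: [0.4836, 0.1996, 0.0755]
tcp_rot: [0.666, 3.07, -0.001]
contact_force: [0.1, -2.3, 5.8]
opening: 0.0218
t 7.5 tcp [0.4836 0.1996 0.0755] yaw 155.53 zaxis [ 3.e-04 -5.e-04 -1.e+00] F [ 0.05 -2.27  5.76] T [-0.35   0.208 -0.083] op 0.0218 j7 0.14
(array([0.4824, 0.1997]), np.float64(11.12))
```

```bash
python3 -m jog '[{"translation":[0,0,-0.004],"turn":[0,0,0],"fingers":0.015},{"translation":[0,0,-0.01],"turn":[0,0,0],"fingers":0.015},{"translation":[0,0,-0.02],"turn":[0,0,0],"fingers":0.015},{"translation":[0,0,-0.02],"turn":[0,0,0],"fingers":0.015},{"translation":[0,0,-0.02],"turn":[0,0,0],"fingers":0.015},{"translation":[-0.007,-0.016,0],"turn":[0,0,0],"fingers":0.015},{"translation":[-0.014,-0.033,0],"turn":[0,0,0],"fingers":0.015},{"translation":[-0.014,-0.033,0],"turn":[0,0,0],"fingers":0.015}]'
python3 -m jog '[{"translation":[-0.014,-0.033,0],"turn":[0,0,0],"fingers":0.015},{"translation":[-0.014,-0.033,0],"turn":[0,0,0],"fingers":0.015},{"translation":[-0.014,-0.033,0],"turn":[0,0,0],"fingers":0.015},{"translation":[-0.014,-0.033,0],"turn":[0,0,0],"fingers":0.015},{"translation":[-0.014,-0.033,0],"turn":[0,0,0],"fingers":0.015},{"translation":[-0.014,-0.033,0],"turn":[0,0,0],"fingers":0.015},{"translation":[-0.014,-0.033,0],"turn":[0,0,0],"fingers":0.015},{"translation":[-0.007,-0.017,0],"turn":[0,0,0],"fingers":0.015}]'
python3 -m jog '[{"translation":[0,0,0],"turn":[0,0,0],"fingers":0.015},{"translation":[0,0,0],"turn":[0,0,0],"fingers":0.015}]'
python3 - <<'E'
from h import *
p,M=st()
s=shot('side','s2.png')
for z in(.136,.139,.141,.143,.145): print(z,ringfit([s],[.474,-.157,z],[.030],zfix=z,band=(.02,.036)))
f=s['frame'];u,v=px(s,[.474,-.157,.12]).astype(int);print(u,v)
cv2.imwrite('pics/s2c.png',cv2.resize(f[v-70:v+70,u-90:u+90,::-1],(720,560),interpolation=cv2.INTER_CUBIC))
E
```

```text
time_s: 8.35
ee_pos: [0.4809, 0.1103, 0.1497]
tcp_rot: [0.662, 3.071, 0.0]
contact_force: [1.1, -1.5, -3.2]
opening: 0.022
time_s: 9.15
ee_pos: [0.4735, -0.1622, 0.1493]
tcp_rot: [-0.671, -3.069, 0.002]
contact_force: [0.9, -0.3, -2.9]
opening: 0.0215
time_s: 9.35
ee_pos: [0.474, -0.1582, 0.1494]
tcp_rot: [-0.666, -3.07, -0.001]
contact_force: [0.1, 0.4, -2.9]
opening: 0.0219
t 9.35 tcp [ 0.474  -0.1582  0.1494] yaw 155.51 zaxis [-0.e+00  8.e-04 -1.e+00] F [ 0.1   0.41 -2.93] T [ 0.011 -0.01   0.004] op 0.0219 j7 0.96
0.136 (array([ 0.4791, -0.1628]), np.float64(14.85))
0.139 (array([ 0.4774, -0.1632]), np.float64(15.08))
0.141 (array([ 0.4775, -0.1585]), np.float64(15.11))
0.143 (array([ 0.4761, -0.1569]), np.float64(15.23))
0.145 (array([ 0.4745, -0.1548]), np.float64(15.37))
386 202
```

View pics/s2c.png

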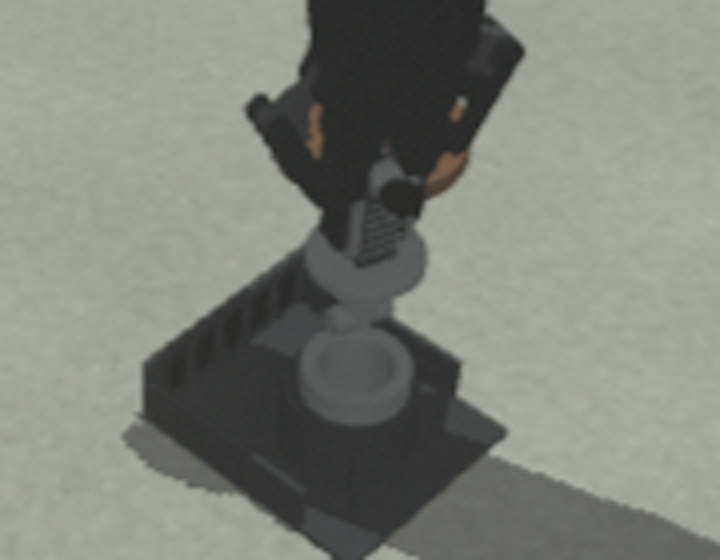

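```bash
cat > ok <<'E'
#!/usr/bin/env python3
# ok LIMIT: print state, exit 1 if vertical load (less the 2.9 N weight) exceeds LIMIT
import sys
from h import *
o=bot.get_obs();f=np.array(o['contact_force']);print(round(o['time_s'],2),np.round(o['ee_pos'],4),'F',f.round(1),'T',np.round(o['wrist_torque'],2))
sys.exit(f[2]+2.9>float(sys.argv[1]) or np.hypot(*f[:2])>8)
E
chmod +x ok
python3 -m jog '[{"translation":[0,-0.0008,0.01],"turn":[0,0,0],"fingers":0.015},{"translation":[0,0,0.015],"turn":[0,0,0],"fingers":0.015},{"translation":[0,0,0.015],"turn":[0,0,0],"fingers":0.015},{"translation":[0,0,0.007],"turn":[0,0,0],"fingers":0.015},{"translation":[0,0,0],"turn":[0,0,0],"fingers":0.015}]' >/dev/null
J='python3 -m jog'
./ok 4 && python3 -m jog '[{"translation":[0,0,0.0015],"turn":[0,0,0],"fingers":0.015},{"translation":[0,0,0.0015],"turn":[0,0,0],"fingers":0.015}]'>/dev/null && ./ok 4 && python3 -m jog '[{"translation":[0,0,0.0015],"turn":[0,0,0],"fingers":0.015},{"translation":[0,0,0.0015],"turn":[0,0,0],"fingers":0.015}]' >/dev/null && ./ok 4 && python3 -m jog '[{"translation":[0,0,0.001],"turn":[0,0,0],"fingers":0.015},{"translation":[0,0,0.001],"turn":[0,0,0],"fingers":0.015}]' >/dev/null && ./ok 4 && python3 -m jog '[{"translation":[0,0,0.001],"turn":[0,0,0],"fingers":0.015},{"translation":[0,0,0],"turn":[0,0,0],"fingers":0.015}]' >/dev/null && ./ok 4 && python3 -m jog '[{"translation":[0,0,0.001],"turn":[0,0,0],"fingers":0.015},{"translation":[0,0,0],"turn":[0,0,0],"fingers":0.015}]' >/dev/null && ./ok 4 && python3 -m jog '[{"translation":[0,0,0.001],"turn":[0,0,0],"fingers":0.015},{"translation":[0,0,0],"turn":[0,0,0],"fingers":0.015}]' >/dev/null && ./ok 4 && python3 -m jog '[{"translation":[0,0,0.001],"turn":[0,0,0],"fingers":0.015},{"translation":[0,0,0],"turn":[0,0,0],"fingers":0.015}]' >/dev/null && ./ok 4 && python3 -m jog '[{"translation":[0,0,0.001],"turn":[0,0,0],"fingers":0.015},{"translation":[0,0,0],"turn":[0,0,0],"fingers":0.015}]' >/dev/null && ./ok 4
```

```text
9.9 [ 0.4729 -0.1586  0.1006] F [-0.3  0.1 -3.2] T [-0.    0.06  0.05]False
```

```bash
sed -i 's/^sys.exit(\(.*\))$/sys.exit(int(bool(\1)))/' ok
./ok 4 && python3 -m jog '[{"translation":[0,0,0.0015],"turn":[0,0,0],"fingers":0.015},{"translation":[0,0,0.0015],"turn":[0,0,0],"fingers":0.015},{"translation":[0,0,0.0015],"turn":[0,0,0],"fingers":0.015},{"translation":[0,0,0.0015],"turn":[0,0,0],"fingers":0.015}]'>/dev/null && ./ok 4 && python3 -m jog '[{"translation":[0,0,0.001],"turn":[0,0,0],"fingers":0.015},{"translation":[0,0,0],"turn":[0,0,0],"fingers":0.015}]' >/dev/null && ./ok 4 && python3 -m jog '[{"translation":[0,0,0.001],"turn":[0,0,0],"fingers":0.015},{"translation":[0,0,0],"turn":[0,0,0],"fingers":0.015}]' >/dev/null && ./ok 4 && python3 -m jog '[{"translation":[0,0,0.001],"turn":[0,0,0],"fingers":0.015},{"translation":[0,0,0],"turn":[0,0,0],"fingers":0.015}]' >/dev/null && ./ok 4 && python3 -m jog '[{"translation":[0,0,0.001],"turn":[0,0,0],"fingers":0.015},{"translation":[0,0,0],"turn":[0,0,0],"fingers":0.015}]' >/dev/null && ./ok 4 && python3 -m jog '[{"translation":[0,0,0.001],"turn":[0,0,0],"fingers":0.015},{"translation":[0,0,0],"turn":[0,0,0],"fingers":0.015}]' >/dev/null && ./ok 4 && python3 -m jog '[{"translation":[0,0,0.001],"turn":[0,0,0],"fingers":0.015},{"translation":[0,0,0],"turn":[0,0,0],"fingers":0.015}]' >/dev/null && ./ok 4 && python3 -m jog '[{"translation":[0,0,0.001],"turn":[0,0,0],"fingers":0.015},{"translation":[0,0,0],"turn":[0,0,0],"fingers":0.015}]' >/dev/null && ./ok 4
```

```text
9.9 [ 0.4729 -0.1586  0.1006] F [-0.3  0.1 -3.2] T [-0.    0.06  0.05]
10.3 [ 0.4741 -0.1595  0.0965] F [ 0.3  0.6 -3.8] T [ 0.03  0.01 -0.  ]
10.5 [ 0.4738 -0.1594  0.0952] F [-0.1 -0.4 -2.9] T [0.03 0.03 0.08]
10.7 [ 0.4738 -0.1594  0.0942] F [ 0.1  0.2 -3.2] T [0.   0.05 0.02]
10.9 [ 0.4738 -0.1593  0.0932] F [ 0.5 -0.4 -3.7] T [0.06 0.02 0.02]
11.1 [ 0.4738 -0.1593  0.0921] F [ 0.6 -0.1 -3.1] T [0.   0.02 0.  ]
11.3 [ 0.4738 -0.1593  0.0911] F [ 0.5 -0.4 -3.7] T [-0.04 -0.03 -0.05]
11.5 [ 0.474  -0.1593  0.0906] F [-1.9 -0.4  2. ] T [-0.05  0.31 -0.01]
```

```bash

python3 -m jog '[{"translation":[-0.0006,0.0003,0],"turn":[0,0,0],"fingers":0.015},{"translation":[0,0,0],"turn":[0,0,0],"fingers":0.015}]' >/dev/null; ./ok 12 && python3 -m jog '[{"translation":[-0.0006,0.0003,0],"turn":[0,0,0],"fingers":0.015},{"translation":[0,0,0],"turn":[0,0,0],"fingers":0.015}]' >/dev/null; ./ok 12
```

```text
11.7 [ 0.4742 -0.1593  0.0905] F [-3.5  0.   5.5] T [ 0.05  0.87 -0.08]
11.9 [ 0.4743 -0.1593  0.0905] F [-5.6  0.8  6.9] T [-0.    1.2  -0.04]
```

```bash

python3 -m jog '[{"translation":[0.0006,-0.0003,0],"turn":[0,0,0],"fingers":0.015},{"translation":[0.0006,-0.0003,0],"turn":[0,0,0],"fingers":0.015},{"translation":[0,0,0],"turn":[0,0,0],"fingers":0.015}]' >/dev/null; ./ok 12 && python3 -m jog '[{"translation":[0.0005,-0.0002,0],"turn":[0,0,0],"fingers":0.015},{"translation":[0,0,0],"turn":[0,0,0],"fingers":0.015}]' >/dev/null; ./ok 12 && python3 -m jog '[{"translation":[0.0005,-0.0002,0],"turn":[0,0,0],"fingers":0.015},{"translation":[0,0,0],"turn":[0,0,0],"fingers":0.015}]' >/dev/null; ./ok 12
```

```text
12.2 [ 0.474  -0.1593  0.0905] F [-1.6  1.2  5.1] T [ 0.09  0.47 -0.02]
12.4 [ 0.4738 -0.1593  0.0905] F [-1.1  0.5  3.6] T [ 0.01  0.17 -0.01]
12.6 [ 0.4737 -0.1593  0.0905] F [0.9 1.2 1.3] T [-0.05 -0.31  0.04]
```

```bash

for i in 1; do python3 -m jog '[{"translation":[0.0005,-0.0002,0],"turn":[0,0,0],"fingers":0.015},{"translation":[0,0,0],"turn":[0,0,0],"fingers":0.015}]' >/dev/null; ./ok 12 && python3 -m jog '[{"translation":[0.0005,-0.0002,0],"turn":[0,0,0],"fingers":0.015},{"translation":[0,0,0],"turn":[0,0,0],"fingers":0.015}]' >/dev/null; ./ok 12 && python3 -m jog '[{"translation":[0,0,0.0005],"turn":[0,0,0],"fingers":0.015},{"translation":[0,0,0],"turn":[0,0,0],"fingers":0.015}]' >/dev/null; ./ok 12; done
```

```text
12.8 [ 0.4731 -0.1592  0.0904] F [ 2.3 -0.1  0.1] T [-0.06 -0.74  0.03]
13.0 [ 0.471  -0.159   0.0897] F [ 1.7  0.8 -3.6] T [ 0.07 -0.41  0.03]
13.2 [ 0.471  -0.159   0.0893] F [ 1.  -0.4 -2.4] T [ 0.21 -0.27 -0.02]
```

```bash

python3 -m jog '[{"translation":[0,0,0.001],"turn":[0,0,0],"fingers":0.015},{"translation":[0,0,0],"turn":[0,0,0],"fingers":0.015}]' >/dev/null; ./ok 7 && python3 -m jog '[{"translation":[0,0,0.001],"turn":[0,0,0],"fingers":0.015},{"translation":[0,0,0],"turn":[0,0,0],"fingers":0.015}]' >/dev/null; ./ok 7 && python3 -m jog '[{"translation":[0,0,0.001],"turn":[0,0,0],"fingers":0.015},{"translation":[0,0,0],"turn":[0,0,0],"fingers":0.015}]' >/dev/null; ./ok 7
```

```text
13.4 [ 0.4712 -0.1591  0.0884] F [-0.4  0.6 -4.4] T [ 0.2  -0.11  0.03]
13.6 [ 0.4714 -0.1592  0.0875] F [ 0.5  0.3 -2.7] T [ 0.07 -0.08 -0.03]
13.8 [ 0.4715 -0.1593  0.0866] F [ 0.6  0.6 -3.2] T [ 0.07 -0.04 -0.02]
```

```bash

python3 -m jog '[{"translation":[0,0,0.001],"turn":[0,0,0],"fingers":0.015},{"translation":[0,0,0.001],"turn":[0,0,0],"fingers":0.015},{"translation":[0,0,0.001],"turn":[0,0,0],"fingers":0.015}]' >/dev/null; ./ok 7 && python3 -m jog '[{"translation":[0,0,0.001],"turn":[0,0,0],"fingers":0.015},{"translation":[0,0,0.001],"turn":[0,0,0],"fingers":0.015},{"translation":[0,0,0.001],"turn":[0,0,0],"fingers":0.015}]' >/dev/null && ./ok 7 && python3 -m jog '[{"translation":[0,0,0.001],"turn":[0,0,0],"fingers":0.015},{"translation":[0,0,0.001],"turn":[0,0,0],"fingers":0.015}]' >/dev/null && ./ok 7 && python3 -m jog '[{"translation":[0,0,0.001],"turn":[0,0,0],"fingers":0.015},{"translation":[0,0,0],"turn":[0,0,0],"fingers":0.015}]' >/dev/null && ./ok 5 && python3 -m jog '[{"translation":[0,0,0.001],"turn":[0,0,0],"fingers":0.015},{"translation":[0,0,0],"turn":[0,0,0],"fingers":0.015}]' >/dev/null && ./ok 5 && python3 -m jog '[{"translation":[0,0,0.0007],"turn":[0,0,0],"fingers":0.015},{"translation":[0,0,0],"turn":[0,0,0],"fingers":0.015}]' >/dev/null && ./ok 5 && python3 -m jog '[{"translation":[0,0,0.0007],"turn":[0,0,0],"fingers":0.015},{"translation":[0,0,0],"turn":[0,0,0],"fingers":0.015}]' >/dev/null && ./ok 5
```

```text
14.1 [ 0.4716 -0.1593  0.0837] F [-0.5 -0.3 -2.8] T [ 0.04 -0.05  0.05]
14.4 [ 0.4716 -0.1593  0.0806] F [-0.6  0.2 -3.6] T [ 0.    0.04 -0.03]
14.6 [ 0.4717 -0.1592  0.0787] F [-0.4 -0.1 -2.5] T [ 0.03 -0.01  0.03]
14.8 [ 0.4716 -0.1592  0.0776] F [-0.1  0.  -2.5] T [ 0.   -0.02 -0.02]
15.0 [ 0.4718 -0.1593  0.0769] F [-0.3  0.2 -3.2] T [ 0.04 -0.01 -0.04]
15.2 [ 0.4719 -0.1592  0.0768] F [-2.9  0.   5.5] T [0.17 0.6  0.01]
```

```bash

python3 -m jog '[{"translation":[0,0,-0.0007],"turn":[0,0,0],"fingers":0.015},{"translation":[0,0,0],"turn":[0,0,0],"fingers":0.015}]' >/dev/null; ./ok 7; python3 -m jog '[{"translation":[0,0,0],"turn":[0,0,0],"fingers":0.023},{"translation":[0,0,0],"turn":[0,0,0],"fingers":0.027},{"translation":[0,0,0],"turn":[0,0,0],"fingers":0.04},{"translation":[0,0,0],"turn":[0,0,0],"fingers":0.06},{"translation":[0,0,0],"turn":[0,0,0],"fingers":0.06}]'; ./ok 5
python3 -m jog '[{"translation":[0,0,-0.015],"turn":[0,0,0],"fingers":0.06},{"translation":[0,0,-0.025],"turn":[0,0,0],"fingers":0.06},{"translation":[0,0,-0.025],"turn":[0,0,0],"fingers":0.06},{"translation":[0,0,-0.02],"turn":[0,0,0],"fingers":0.06},{"translation":[0,0,0],"turn":[0,0,0],"fingers":0.0}]'; ./ok 5
python3 - <<'E'
from h import *
s=shot('side','s3.png')
for z in(.0673,): print(z,ringfit([s],[.474,-.157,z],[.030],zfix=z,band=(.02,.036)))
for n in('lock_pad','release_pad','rocker_pivot','gauge','rocker'): print(n,[x for x in find(s,n,6) if x[1][1]<0])
f=s['frame'];u,v=px(s,[.474,-.157,.1]).astype(int);print(u,v)
cv2.imwrite('pics/s3c.png',cv2.resize(f[v-60:v+60,u-80:u+80,::-1],(800,600),interpolation=cv2.INTER_CUBIC))
E
```

```text
15.4 [ 0.4719 -0.1593  0.0768] F [ 0.   0.2 -0. ] T [0.03 0.11 0.01]
time_s: 15.9
ee_pos: [0.4718, -0.1592, 0.0768]
tcp_rot: [0.665, 3.07, -0.0]
contact_force: [-0.1, -0.4, 0.5]
opening: 0.0599
15.9 [ 0.4718 -0.1592  0.0768] F [-0.1 -0.4  0.5] T [-0.01  0.03  0.03]
time_s: 16.4
ee_pos: [0.4736, -0.1595, 0.1651]
tcp_rot: [0.664, 3.065, -0.002]
contact_force: [0.3, -0.7, 0.7]
opening: 0.047
16.4 [ 0.4736 -0.1595  0.1651] F [ 0.3 -0.7  0.7] T [ 0.   -0.    0.02]
0.0673 (array([ 0.4725, -0.1565]), np.float64(9.01))
lock_pad [(0.6, array([ 0.4517, -0.1523,  0.1194]), (394, 209))]
release_pad [(0.74, array([ 0.4927, -0.1683,  0.1295]), (382, 192))]
rocker_pivot [(0.72, array([ 0.4744, -0.1608,  0.1227]), (387, 200))]
gauge [(0.66, array([ 0.4726, -0.1628,  0.0579]), (386, 223))]Traceback (most recent call last):
  File "<stdin>", line 4, in <module>
  File "h.py", line 10, in find
    for d in bot.pinpoint(p,name)[:n]:
             ~~~~~~~~~~~~^^^^^^^^
ValueError: it knows: boss_top, bracket, clip_tray, collar_end, disc_stack, gauge, gauge_grip, holder, holder_hole, lock_pad, release_pad, rocker_pivot, sanding_block, spare_bush, tip
```

```bash
python3 - <<'E'
from h import *
f=cv2.imread('pics/s3.png');u,v=386,210
cv2.imwrite('pics/s3c.png',cv2.resize(f[v-60:v+60,u-80:u+80],(800,600),interpolation=cv2.INTER_CUBIC))
E
```

```text
(no output)
```

View pics/s3c.png

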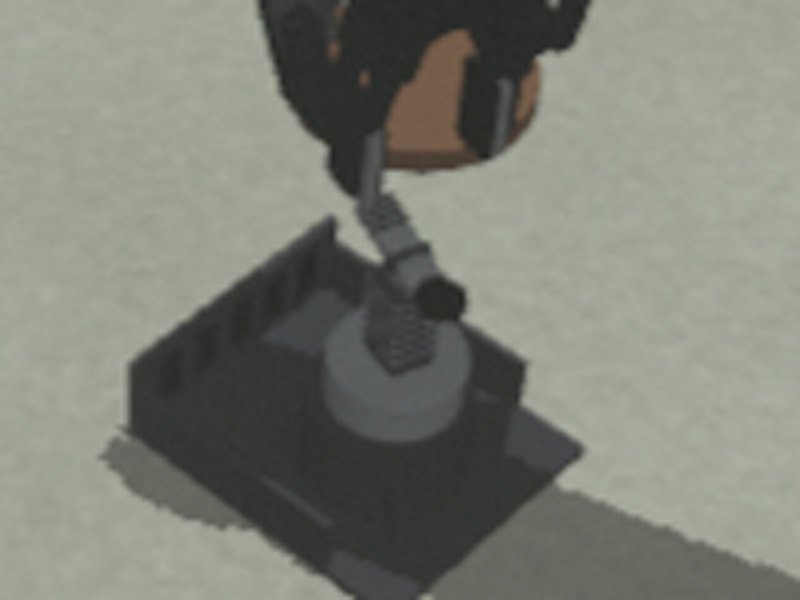

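```bash
python3 -m jog '[{"translation":[-0.013,0,0],"turn":[0,0,0],"fingers":0.0},{"translation":[-0.013,0,0],"turn":[0,0,0],"fingers":0.0},{"translation":[0,0,0],"turn":[0,0,0],"fingers":0.0},{"translation":[0,0,0],"turn":[0,0,0],"fingers":0.0},{"translation":[0,0,0],"turn":[0,0,0],"fingers":0.0}]' 30; python3 -c "
from h import *
p,M=st();tool(M,np.array([.498,-.1706,.137])-p)"
```

```text
time_s: 17.15
ee_pos: [0.4951, -0.1696, 0.1615]
tcp_rot: [-0.665, -3.07, -0.0]
contact_force: [0.2, 0.3, 0.4]
opening: -0.0001
t 17.15 tcp [ 0.4951 -0.1696  0.1615] yaw 155.57 zaxis [-8.e-04  5.e-04 -1.e+00] F [0.19 0.29 0.41] T [-0.009  0.03   0.026] op -0.0001 j7 0.98
tool delta [-0.003   0.0003  0.0245]
```

```bash
python3 -m jog '[{"translation":[-0.003,0,0.012],"turn":[0,0,0],"fingers":0.0},{"translation":[0,0,0.012],"turn":[0,0,0],"fingers":0.0},{"translation":[0,0,0],"turn":[0,0,0],"fingers":0.0}]' >/dev/null;./ok 10 && python3 -m jog '[{"translation":[0,0,0.0015],"turn":[0,0,0],"fingers":0},{"translation":[0,0,0.0015],"turn":[0,0,0],"fingers":0},{"translation":[0,0,0.0015],"turn":[0,0,0],"fingers":0}]' >/dev/null && ./ok 14 &&  python3 -m jog '[{"translation":[0,0,0.0015],"turn":[0,0,0],"fingers":0},{"translation":[0,0,0.0015],"turn":[0,0,0],"fingers":0}]' >/dev/null && ./ok 14 &&  python3 -m jog '[{"translation":[0,0,0.001],"turn":[0,0,0],"fingers":0},{"translation":[0,0,0.001],"turn":[0,0,0],"fingers":0}]' >/dev/null && ./ok 14 && python3 -m jog '[{"translation":[0,0,0.001],"turn":[0,0,0],"fingers":0},{"translation":[0,0,0.001],"turn":[0,0,0],"fingers":0}]' >/dev/null && ./ok 14 && python3 -m jog '[{"translation":[0,0,0.001],"turn":[0,0,0],"fingers":0},{"translation":[0,0,0.001],"turn":[0,0,0],"fingers":0}]' >/dev/null && ./ok 14 && python3 -m jog '[{"translation":[0,0,0.001],"turn":[0,0,0],"fingers":0},{"translation":[0,0,0],"turn":[0,0,0],"fingers":0}]' >/dev/null && ./ok 14 && python3 -m jog '[{"translation":[0,0,0.001],"turn":[0,0,0],"fingers":0},{"translation":[0,0,0],"turn":[0,0,0],"fingers":0}]' >/dev/null && ./ok 14 && python3 -m jog '[{"translation":[0,0,0.001],"turn":[0,0,0],"fingers":0},{"translation":[0,0,0],"turn":[0,0,0],"fingers":0}]' >/dev/null && ./ok 14
```

```text
17.45 [ 0.4965 -0.171   0.1355] F [-0.2 -0.  -0. ] T [ 0.02 -0.01 -0.01]
17.75 [ 0.4983 -0.1712  0.1334] F [ 0.1  0.4 -0.2] T [ 0.01  0.04 -0.  ]
17.95 [ 0.4982 -0.1713  0.1303] F [-0.2 -0.3 -0.4] T [ 0.05 -0.04  0.01]
18.15 [ 0.4986 -0.1714  0.1286] F [ 0.2 -1.4  3.6] T [-0.15 -0.05  0.01]
18.35 [ 0.4989 -0.1716  0.1266] F [ 1.8 -1.6  4. ] T [-0.22 -0.36  0.02]
18.55 [ 0.499  -0.1716  0.1246] F [ 2.6 -1.7  4.1] T [-0.38 -0.65 -0.01]
18.75 [ 0.499  -0.1715  0.1236] F [ 2.9 -2.   4.7] T [-0.5  -0.72 -0.04]
18.95 [ 0.499  -0.1716  0.1227] F [ 2.8 -2.2  4.9] T [-0.5  -0.79  0.02]
19.15 [ 0.499  -0.1715  0.1217] F [ 3.3 -2.3  4.4] T [-0.51 -0.78  0.  ]
```

```bash
for k in 1; do python3 -m jog '[{"translation":[0,0,0.001],"turn":[0,0,0],"fingers":0},{"translation":[0,0,0],"turn":[0,0,0],"fingers":0}]' >/dev/null && ./ok 15 && python3 -m jog '[{"translation":[0,0,0.001],"turn":[0,0,0],"fingers":0},{"translation":[0,0,0],"turn":[0,0,0],"fingers":0}]' >/dev/null && ./ok 15 && python3 -m jog '[{"translation":[0,0,0.001],"turn":[0,0,0],"fingers":0},{"translation":[0,0,0],"turn":[0,0,0],"fingers":0}]' >/dev/null && ./ok 15 && python3 -m jog '[{"translation":[0,0,0.001],"turn":[0,0,0],"fingers":0},{"translation":[0,0,0],"turn":[0,0,0],"fingers":0}]' >/dev/null && ./ok 15 && python3 -m jog '[{"translation":[0,0,0.001],"turn":[0,0,0],"fingers":0},{"translation":[0,0,0],"turn":[0,0,0],"fingers":0}]' >/dev/null && ./ok 15; done
```

```text
19.35 [ 0.499  -0.1715  0.1207] F [ 4.  -1.6  5.6] T [-0.57 -0.69 -0.03]
19.55 [ 0.4991 -0.1716  0.12  ] F [ 2.4 -2.4  7. ] T [-0.52 -0.53  0.06]
19.75 [ 0.4992 -0.1716  0.1197] F [ 0.6 -2.2 13.7] T [-0.43 -0.11  0.06]
```

```bash
python3 -m jog '[{"translation":[0,0,-0.003],"turn":[0,0,0],"fingers":0},{"translation":[0,0,-0.01],"turn":[0,0,0],"fingers":0},{"translation":[0,0,-0.012],"turn":[0,0,0],"fingers":0},{"translation":[0.02,0,0],"turn":[0,0,0],"fingers":0},{"translation":[0.02,0,0],"turn":[0,0,0],"fingers":0},{"translation":[0.014,0,0],"turn":[0,0,0],"fingers":0},{"translation":[0,0,0],"turn":[0,0,0],"fingers":0},{"translation":[0,0,0],"turn":[0,0,0],"fingers":0}]'; python3 - <<'E'
from h import *
p,M=st();tool(M,np.array([.4488,-.1483,.134])-p)
s=shot('side')
for n in('lock_pad','release_pad','rocker_pivot','gauge'): print(n,[x for x in find(s,n,6) if x[1][1]<0])
f=s['frame'];u,v=386,210
cv2.imwrite('pics/s4c.png',cv2.resize(f[v-60:v+60,u-80:u+80,::-1],(640,480),interpolation=cv2.INTER_CUBIC))
E
```

```text
time_s: 20.55
ee_pos: [0.4493, -0.1492, 0.1437]
tcp_rot: [0.666, 3.07, -0.001]
contact_force: [-0.8, -0.3, 0.9]
opening: -0.0004
t 20.55 tcp [ 0.4493 -0.1492  0.1437] yaw 155.53 zaxis [ 5.e-04 -6.e-04 -1.e+00] F [-0.79 -0.31  0.91] T [-0.005 -0.039 -0.04 ] op -0.0004 j7 0.95
tool delta [0.0008 0.0006 0.0097]
lock_pad [(0.74, array([ 0.4537, -0.1551,  0.127 ]), (395, 205))]
release_pad [(0.53, array([ 0.495 , -0.1673,  0.1189]), (380, 196))]
rocker_pivot [(0.83, array([ 0.4748, -0.1585,  0.1205]), (386, 202))]
gauge [(0.86, array([ 0.4711, -0.1628,  0.0575]), (386, 223)), (0.32, array([ 0.5965, -0.3789, -0.0006]), (390, 168))]
```

View pics/s4c.png

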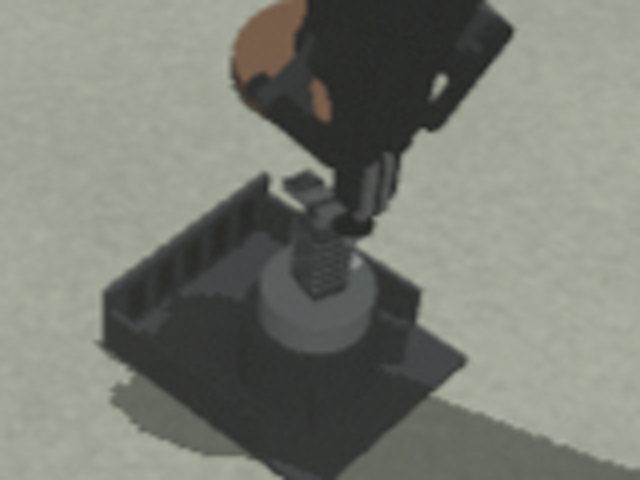

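```bash
python3 -m jog '[{"translation":[0.0005,0.0004,0.005],"turn":[0,0,0],"fingers":0.0},{"translation":[0,0,0.004],"turn":[0,0,0],"fingers":0.0},{"translation":[0,0,0],"turn":[0,0,0],"fingers":0.0}]' >/dev/null;./ok 10 && python3 -m jog '[{"translation":[0,0,0.0015],"turn":[0,0,0],"fingers":0},{"translation":[0,0,0.0015],"turn":[0,0,0],"fingers":0}]' >/dev/null && ./ok 14 &&  python3 -m jog '[{"translation":[0,0,0.0015],"turn":[0,0,0],"fingers":0},{"translation":[0,0,0.0015],"turn":[0,0,0],"fingers":0}]' >/dev/null && ./ok 14 &&  python3 -m jog '[{"translation":[0,0,0.001],"turn":[0,0,0],"fingers":0},{"translation":[0,0,0.001],"turn":[0,0,0],"fingers":0}]' >/dev/null && ./ok 14 && python3 -m jog '[{"translation":[0,0,0.001],"turn":[0,0,0],"fingers":0},{"translation":[0,0,0.001],"turn":[0,0,0],"fingers":0}]' >/dev/null && ./ok 14 && python3 -m jog '[{"translation":[0,0,0.001],"turn":[0,0,0],"fingers":0},{"translation":[0,0,0.001],"turn":[0,0,0],"fingers":0}]' >/dev/null && ./ok 14 && python3 -m jog '[{"translation":[0,0,0.001],"turn":[0,0,0],"fingers":0},{"translation":[0,0,0],"turn":[0,0,0],"fingers":0}]' >/dev/null && ./ok 14 && python3 -m jog '[{"translation":[0,0,0.001],"turn":[0,0,0],"fingers":0},{"translation":[0,0,0],"turn":[0,0,0],"fingers":0}]' >/dev/null && ./ok 14 && python3 -m jog '[{"translation":[0,0,0.001],"turn":[0,0,0],"fingers":0},{"translation":[0,0,0],"turn":[0,0,0],"fingers":0}]' >/dev/null && ./ok 14 && python3 -m jog '[{"translation":[0,0,0.001],"turn":[0,0,0],"fingers":0},{"translation":[0,0,0],"turn":[0,0,0],"fingers":0}]' >/dev/null && ./ok 14 && python3 -m jog '[{"translation":[0,0,0.001],"turn":[0,0,0],"fingers":0},{"translation":[0,0,0],"turn":[0,0,0],"fingers":0}]' >/dev/null && ./ok 14
```

```text
21.1 [ 0.4482 -0.1481  0.1335] F [ 0.2 -0.   0.8] T [ 0.03  0.05 -0.02]
21.3 [ 0.4487 -0.1483  0.1312] F [ 0.5  0.8 -0.2] T [-0.01 -0.02 -0.01]
21.5 [ 0.4485 -0.1482  0.1282] F [-0.7  0.4  1.7] T [0.09 0.31 0.02]
21.7 [ 0.4485 -0.1482  0.1262] F [-1.8  0.8  2.1] T [0.22 0.31 0.04]
21.9 [ 0.4485 -0.1482  0.1242] F [-2.4  1.6  3.3] T [0.13 0.43 0.02]
22.1 [ 0.4485 -0.1482  0.1222] F [-2.6  0.8  4. ] T [0.24 0.63 0.02]
22.3 [ 0.4484 -0.1482  0.1211] F [-1.8  0.3  2.6] T [ 0.25  0.55 -0.03]
22.5 [ 0.4485 -0.1482  0.1202] F [-2.7  1.4  2.9] T [0.33 0.65 0.01]
22.7 [ 0.4486 -0.1482  0.1198] F [-6.6  1.6 10. ] T [ 0.42  1.19 -0.02]
22.9 [ 0.4486 -0.1482  0.1194] F [-8.6  2.3 19.2] T [ 0.5   1.67 -0.02]
```

```bash
python3 -m jog '[{"translation":[0,0,-0.003],"turn":[0,0,0],"fingers":0},{"translation":[0,0,-0.015],"turn":[0,0,0],"fingers":0.03},{"translation":[0,0,-0.02],"turn":[0,0,0],"fingers":0.06},{"translation":[-0.015,0,-0.002],"turn":[0,0,0],"fingers":0.07},{"translation":[-0.01,0,0],"turn":[0,0,0],"fingers":0.07},{"translation":[0,0,0],"turn":[0,0,0],"fingers":0.07},{"translation":[0,0,0],"turn":[0,0,0],"fingers":0.07},{"translation":[0,0,0],"turn":[0,0,0],"fingers":0.07}]'>/dev/null; python3 - <<'E'
from h import *
p,M=st();tool(M,np.array([.4718,-.1592,.0785])-p)
s=shot('side')
for n in('lock_pad','release_pad','rocker_pivot'): print(n,[x for x in find(s,n,6) if x[1][1]<0])
f=s['frame'];u,v=386,210
cv2.imwrite('pics/s5c.png',cv2.resize(f[v-60:v+60,u-80:u+80,::-1],(640,480),interpolation=cv2.INTER_CUBIC))
E
```

```text
t 23.7 tcp [ 0.4707 -0.1583  0.1578] yaw 155.57 zaxis [-1.2e-03  5.0e-04 -1.0e+00] F [-1.14 -0.17 -0.74] T [0.01  0.055 0.01 ] op 0.07 j7 0.97
tool delta [-0.0015 -0.0004  0.0793]
lock_pad [(0.81, array([ 0.4527, -0.1531,  0.116 ]), (394, 210)), (0.2, array([ 0.4723, -0.1608,  0.061 ]), (385, 223))]
release_pad [(0.56, array([ 0.4918, -0.1682,  0.1284]), (382, 192))]
rocker_pivot [(0.72, array([ 0.4718, -0.162 ,  0.057 ]), (386, 224)), (0.59, array([ 0.4741, -0.1604,  0.1208]), (387, 201))]
```

View pics/s5c.png

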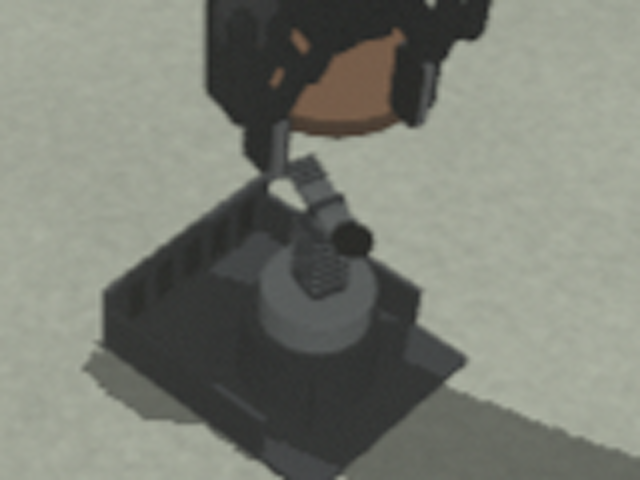

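```bash
python3 -m jog '[{"translation":[-0.0015,-0.0004,0.02],"turn":[0,0,0],"fingers":0.07},{"translation":[0,0,0.02],"turn":[0,0,0],"fingers":0.07},{"translation":[0,0,0.02],"turn":[0,0,0],"fingers":0.07},{"translation":[0,0,0.014],"turn":[0,0,0],"fingers":0.07},{"translation":[0,0,0.005],"turn":[0,0,0],"fingers":0.07},{"translation":[0,0,0],"turn":[0,0,0],"fingers":0.07},{"translation":[0,0,0],"turn":[0,0,0],"fingers":0.05},{"translation":[0,0,0],"turn":[0,0,0],"fingers":0.03}]' 40 >/dev/null; ./ok 8 && python3 -m jog '[{"translation":[0,0,0],"turn":[0,0,0],"fingers":0.025},{"translation":[0,0,0],"turn":[0,0,0],"fingers":0.02},{"translation":[0,0,0],"turn":[0,0,0],"fingers":0.015},{"translation":[0,0,0],"turn":[0,0,0],"fingers":0.015},{"translation":[0,0,0],"turn":[0,0,0],"fingers":0.015}]' 40 && ./ok 20
```

```text
24.7 [ 0.4732 -0.1598  0.0801] F [ 0.1 -0.1  0.1] T [ 0.03 -0.01  0.06]
time_s: 25.2
ee_pos: [0.473, -0.1598, 0.0799]
tcp_rot: [0.666, 3.069, -0.001]
contact_force: [-2.3, 0.1, 6.2]
opening: 0.0216
25.2 [ 0.473  -0.1598  0.0799] F [-2.3  0.1  6.2] T [ 0.06  0.25 -0.1 ]
```

```bash
python3 -m jog '[{"translation":[0,0,-0.002],"turn":[0,0,0],"fingers":0.015},{"translation":[0,0,-0.002],"turn":[0,0,0],"fingers":0.015},{"translation":[0,0,-0.003],"turn":[0,0,0],"fingers":0.015}]' >/dev/null; ./ok 8 && python3 -m jog '[{"translation":[0,0,-0.003],"turn":[0,0,0],"fingers":0.015},{"translation":[0,0,-0.003],"turn":[0,0,0],"fingers":0.015},{"translation":[0,0,-0.003],"turn":[0,0,0],"fingers":0.015}]' >/dev/null; ./ok 8
```

```text
25.5 [ 0.4721 -0.1594  0.0858] F [ 1.3 -0.3 -7.5] T [ 0.09 -0.3  -0.04]
25.8 [ 0.4722 -0.1595  0.0953] F [-0.   0.6 -7. ] T [ 0.2  -0.08 -0.  ]
```

```bash
python3 -m jog '[{"translation":[0,0,-0.005],"turn":[0,0,0],"fingers":0.015},{"translation":[0,0,-0.005],"turn":[0,0,0],"fingers":0.015},{"translation":[0,0,-0.005],"turn":[0,0,0],"fingers":0.015},{"translation":[0,0,-0.005],"turn":[0,0,0],"fingers":0.015},{"translation":[0,0,-0.008],"turn":[0,0,0],"fingers":0.015},{"translation":[0,0,-0.008],"turn":[0,0,0],"fingers":0.015}]' >/dev/null; ./ok 8 && python3 -m jog '[{"translation":[0,0,-0.01],"turn":[0,0,0],"fingers":0.015},{"translation":[0,0,-0.014],"turn":[0,0,0],"fingers":0.015},{"translation":[0,0,0],"turn":[0,0,0],"fingers":0.015},{"translation":[0,0,0],"turn":[0,0,0],"fingers":0.015}]' >/dev/null; ./ok 8;  python3 - <<'E'
from h import *
p,M=st()
s=shot('side')
for n in('tip','collar_end','gauge'): print(n,[x for x in find(s,n,9) if x[1][1]<0])
for x in find(s,'holder_hole'):print(x)
f=s['frame'];u,v=386,195
cv2.imwrite('pics/s6c.png',cv2.resize(f[v-60:v+60,u-80:u+80,::-1],(640,480),interpolation=cv2.INTER_CUBIC))
E
```

```text
26.4 [ 0.4729 -0.1598  0.1322] F [-0.4 -0.5 -2.6] T [ 0.03 -0.06 -0.03]
26.8 [ 0.4728 -0.1599  0.1558] F [ 0.4 -0.3 -3.8] T [-0.02  0.03 -0.  ]
t 26.8 tcp [ 0.4728 -0.1599  0.1558] yaw 155.53 zaxis [ 8.e-04 -9.e-04 -1.e+00] F [ 0.42 -0.3  -3.85] T [-0.016  0.028 -0.005] op 0.0214 j7 0.97
tip []
collar_end [(0.96, array([ 0.4739, -0.1609,  0.1234]), (387, 200))]
gauge [(0.93, array([ 0.4746, -0.1625,  0.1371]), (388, 194)), (0.55, array([ 0.4508, -0.1517,  0.1951]), (399, 179))]
(0.65, array([0.4822, 0.1976, 0.0583]), (261, 346))
```

View pics/s6c.png

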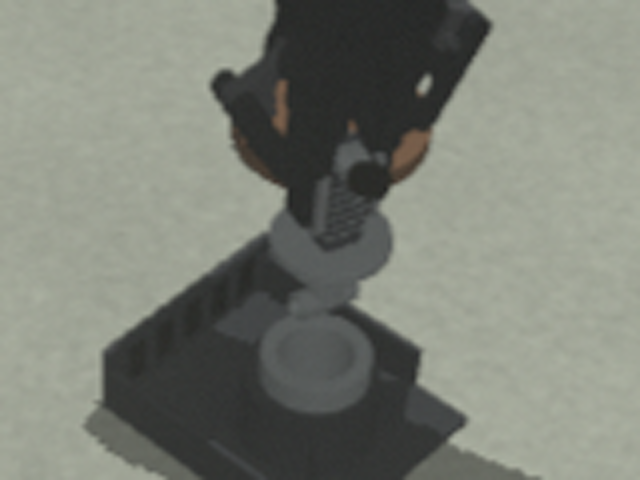

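```bash
python3 - <<'E'
from h import *
p=shot('top');a=cv2.imread('pics/top0.png')
print('centre by corners',ray(p,233.6,244.4,.06).round(4),'flange px',px(p,[.4838,.2012,.066]).round(1), 'flange centre from crop (273,273)->',ray(p,130+273/2.667,140+273/2.667,.066).round(4))
# fit: square of 84 mm top face, dark inside vs bench outside, from edges toward the bench only
g=p['frame'].astype(int).sum(2);m=(g<130).astype(np.uint8);u,v=234,244
w=np.zeros_like(m);w[v-35:v+35,u-35:u+35]=m[v-35:v+35,u-35:u+35]
n,l,s,c=cv2.connectedComponentsWithStats(w);k=l[v-0,u-17] or 1+np.argmax(s[1:,4])
r=cv2.minAreaRect(np.argwhere(l==k)[:,::-1].astype(np.float32));print(r,s[k])
print(cv2.boxPoints(r).round(1).tolist())
for b in cv2.boxPoints(r): print(ray(p,b[0],b[1],.06).round(4))
E
```

```text
centre by corners [0.4814 0.1976 0.06  ] flange px [231.6 243. ] flange centre from crop (273,273)-> [0.4851 0.1996 0.066 ]
((233.20001220703125, 244.40000915527344), (39.84469223022461, 37.94732666015625), 18.43494987487793) [ 209  221   49   48 1253]
[[208.3000030517578, 256.1000061035156], [220.3000030517578, 220.10000610351562], [258.1000061035156, 232.6999969482422], [246.10000610351562, 268.70001220703125]]
[0.4553 0.2539 0.06  ]
[0.5372 0.2285 0.06  ]
[0.5076 0.1427 0.06  ]
[0.4263 0.1688 0.06  ]
```

```bash
python3 -m jog '[{"translation":[0.0069,0.0166,0],"turn":[0,0,0],"fingers":0.015},{"translation":[0.0138,0.0331,0],"turn":[0,0,0],"fingers":0.015},{"translation":[0.0138,0.0331,0],"turn":[0,0,0],"fingers":0.015},{"translation":[0.0138,0.0331,0],"turn":[0,0,0],"fingers":0.015},{"translation":[0.0138,0.0331,0],"turn":[0,0,0],"fingers":0.015},{"translation":[0.0138,0.0331,0],"turn":[0,0,0],"fingers":0.015},{"translation":[0.0138,0.0331,0],"turn":[0,0,0],"fingers":0.015},{"translation":[0.0138,0.0331,0],"turn":[0,0,0],"fingers":0.015}]' >/dev/null; python3 -m jog '[{"translation":[0.0138,0.0331,0],"turn":[0,0,0],"fingers":0.015},{"translation":[0.0138,0.0331,0],"turn":[0,0,0],"fingers":0.015},{"translation":[0.0069,0.0166,0],"turn":[0,0,0],"fingers":0.015},{"translation":[0,0,0],"turn":[0,0,0],"fingers":0.015},{"translation":[0,0,0],"turn":[0,0,0],"fingers":0.015},{"translation":[0,0,0],"turn":[0,0,0],"fingers":0.015}]' >/dev/null;  python3 - <<'E'
from h import *
p,M=st();tool(M,np.array([.484,.1985,.13])-p)
s=shot('side','s7.png')
for n in('gauge','collar_end','tip','holder_hole'): print(n,[x for x in find(s,n,6) if abs(x[1][0]-.484)<.05])
f=s['frame'];u,v=256,325
cv2.imwrite('pics/s7c.png',cv2.resize(f[v-60:v+60,u-80:u+80,::-1],(640,480),interpolation=cv2.INTER_CUBIC))
E
```

```text
t 28.5 tcp [0.4841 0.1975 0.1548] yaw 155.46 zaxis [-8.0e-04 -1.2e-03 -1.0e+00] F [ 1.2  -0.63 -3.39] T [ 0.057 -0.054 -0.007] op 0.0215 j7 0.24
tool delta [0.0005 0.0009 0.0248]
gauge [(0.9, array([0.4524, 0.3358, 0.0392]), (214, 428)), (0.74, array([0.5028, 0.1877, 0.2032]), (243, 285)), (0.6, array([0.4842, 0.1965, 0.1307]), (255, 322)), (0.31, array([0.4857, 0.194 , 0.1236]), (256, 323))]
collar_end [(0.9, array([0.4855, 0.1929, 0.1215]), (257, 323)), (0.68, array([0.4548, 0.3346, 0.0305]), (214, 429))]
tip []
holder_hole [(0.89, array([0.4833, 0.1978, 0.0601]), (261, 345))]
```

View pics/s7c.png

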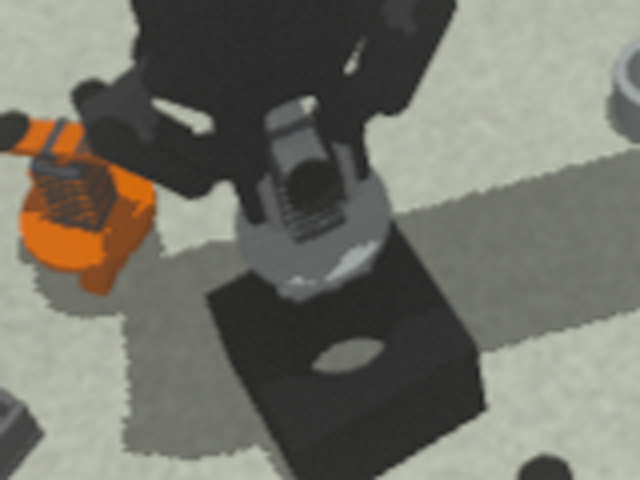

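```bash
python3 -m jog '[{"translation":[0.0005,0.0009,0.01],"turn":[0,0,0],"fingers":0.015},{"translation":[0,0,0.01],"turn":[0,0,0],"fingers":0.015},{"translation":[0,0,0.005],"turn":[0,0,0],"fingers":0.015},{"translation":[0,0,0],"turn":[0,0,0],"fingers":0.015}]' >/dev/null; ./ok 6 && python3 -m jog '[{"translation":[0,0,0.003],"turn":[0,0,0],"fingers":0.015},{"translation":[0,0,0.003],"turn":[0,0,0],"fingers":0.015}]' >/dev/null; ./ok 6 && python3 -m jog '[{"translation":[0,0,0.002],"turn":[0,0,0],"fingers":0.015},{"translation":[0,0,0.002],"turn":[0,0,0],"fingers":0.015}]' >/dev/null; ./ok 6 && python3 -m jog '[{"translation":[0,0,0.002],"turn":[0,0,0],"fingers":0.015},{"translation":[0,0,0.002],"turn":[0,0,0],"fingers":0.015}]' >/dev/null; ./ok 6 && python3 -m jog '[{"translation":[0,0,0.002],"turn":[0,0,0],"fingers":0.015},{"translation":[0,0,0.002],"turn":[0,0,0],"fingers":0.015}]' >/dev/null; ./ok 6 && python3 -m jog '[{"translation":[0,0,0.002],"turn":[0,0,0],"fingers":0.015},{"translation":[0,0,0.002],"turn":[0,0,0],"fingers":0.015}]' >/dev/null; ./ok 6 && python3 -m jog '[{"translation":[0,0,0.002],"turn":[0,0,0],"fingers":0.015},{"translation":[0,0,0.002],"turn":[0,0,0],"fingers":0.015}]' >/dev/null; ./ok 6
```

```text
29.15 [0.4832 0.1996 0.129 ] F [ 0.6 -0.5 -3.8] T [-0.03  0.    0.01]
29.35 [0.4842 0.2001 0.1242] F [ 0.5  0.1 -3.4] T [-0.01  0.01  0.03]
29.55 [0.484  0.1999 0.1202] F [ 0.4 -0.1 -3.4] T [-0.02 -0.01 -0.01]
29.75 [0.4841 0.1999 0.1162] F [-0.7  0.1 -2.8] T [-0.01  0.02  0.01]
29.95 [0.484  0.1999 0.1121] F [-0.4  0.2 -3.6] T [-0.01  0.07 -0.03]
30.15 [0.484  0.2    0.1081] F [ 0.1 -0.6 -3.1] T [-0.08 -0.02 -0.01]
30.35 [0.484  0.1999 0.1041] F [ 0.2  0.3 -2.9] T [0.05 0.03 0.02]
```

```bash
python3 -m jog '[{"translation":[-0.0004,-0.0009,0.002],"turn":[0,0,0],"fingers":0.015},{"translation":[0,0,0.002],"turn":[0,0,0],"fingers":0.015},{"translation":[0,0,0.002],"turn":[0,0,0],"fingers":0.015}]' >/dev/null; ./ok 6 && python3 -m jog '[{"translation":[0,0,0.002],"turn":[0,0,0],"fingers":0.015},{"translation":[0,0,0.002],"turn":[0,0,0],"fingers":0.015}]' >/dev/null; ./ok 6 && python3 -m jog '[{"translation":[0,0,0.0015],"turn":[0,0,0],"fingers":0.015},{"translation":[0,0,0.0015],"turn":[0,0,0],"fingers":0.015}]' >/dev/null; ./ok 6 && python3 -m jog '[{"translation":[0,0,0.002],"turn":[0,0,0],"fingers":0.015},{"translation":[0,0,0.002],"turn":[0,0,0],"fingers":0.015}]' >/dev/null; ./ok 6 && python3 -m jog '[{"translation":[0,0,0.002],"turn":[0,0,0],"fingers":0.015},{"translation":[0,0,0.002],"turn":[0,0,0],"fingers":0.015}]' >/dev/null; ./ok 6 && python3 -m jog '[{"translation":[0,0,0.0015],"turn":[0,0,0],"fingers":0.015},{"translation":[0,0,0],"turn":[0,0,0],"fingers":0.015}]' >/dev/null; ./ok 6 && python3 -m jog '[{"translation":[0,0,0.001],"turn":[0,0,0],"fingers":0.015},{"translation":[0,0,0],"turn":[0,0,0],"fingers":0.015}]' >/dev/null; ./ok 5 && python3 -m jog '[{"translation":[0,0,0.001],"turn":[0,0,0],"fingers":0.015},{"translation":[0,0,0],"turn":[0,0,0],"fingers":0.015}]' >/dev/null; ./ok 5 && python3 -m jog '[{"translation":[0,0,0.0007],"turn":[0,0,0],"fingers":0.015},{"translation":[0,0,0],"turn":[0,0,0],"fingers":0.015}]' >/dev/null; ./ok 5
```

```text
30.65 [0.484  0.1989 0.0981] F [ 0.4  0.  -4. ] T [-0.02  0.02  0.03]
30.85 [0.484  0.199  0.0941] F [ 0.3  0.  -3.4] T [ 0.06  0.01 -0.  ]
31.05 [0.484  0.199  0.0911] F [-0.1 -1.4 -3.2] T [ 0.03 -0.02 -0.04]
31.25 [0.484  0.1989 0.0871] F [ 0.3 -0.6 -3.5] T [-0.05 -0.   -0.03]
31.45 [0.484  0.1989 0.0831] F [ 0.8  0.1 -3.1] T [-0.03  0.01  0.02]
31.65 [0.4838 0.1989 0.0815] F [ 0.3 -0.8 -2.6] T [0.02 0.05 0.01]
31.85 [0.484  0.1989 0.0807] F [-0.2  0.5 -3.3] T [ 0.   -0.04 -0.04]
32.05 [0.4839 0.1989 0.0797] F [ 0.5 -0.3 -3.6] T [-0.01  0.    0.01]
32.25 [0.484  0.1989 0.079 ] F [-0.2 -0.4 -3.8] T [ 0.02  0.02 -0.01]
```

```bash
python3 -m jog '[{"translation":[0,0,0.0006],"turn":[0,0,0],"fingers":0.015},{"translation":[0,0,0],"turn":[0,0,0],"fingers":0.015}]' >/dev/null; ./ok 5 && python3 -m jog '[{"translation":[0,0,0.0006],"turn":[0,0,0],"fingers":0.015},{"translation":[0,0,0],"turn":[0,0,0],"fingers":0.015}]' >/dev/null && ./ok 5 && python3 -m jog '[{"translation":[0,0,0.0006],"turn":[0,0,0],"fingers":0.015},{"translation":[0,0,0],"turn":[0,0,0],"fingers":0.015}]' >/dev/null && ./ok 5 && python3 -m jog '[{"translation":[0,0,0.0006],"turn":[0,0,0],"fingers":0.015},{"translation":[0,0,0],"turn":[0,0,0],"fingers":0.015}]' >/dev/null && ./ok 5
```

```text
32.45 [0.484  0.1989 0.0787] F [-1.1 -1.4  0.4] T [-0.12  0.22 -0.02]
32.65 [0.484  0.1989 0.0787] F [-3.5 -2.2  7.1] T [-0.32  0.66  0.01]
```

Seated on the holder at the expected height. Relieve the load, open, and retreat.

```bash
python3 -m jog '[{"translation":[0,0,-0.0006],"turn":[0,0,0],"fingers":0.015},{"translation":[0,0,0],"turn":[0,0,0],"fingers":0.023},{"translation":[0,0,0],"turn":[0,0,0],"fingers":0.027},{"translation":[0,0,0],"turn":[0,0,0],"fingers":0.045},{"translation":[0,0,0],"turn":[0,0,0],"fingers":0.07},{"translation":[0,0,0],"turn":[0,0,0],"fingers":0.07}]' >/dev/null; ./ok 8 && python3 -m jog '[{"translation":[0,0,-0.015],"turn":[0,0,0],"fingers":0.07},{"translation":[0,0,-0.025],"turn":[0,0,0],"fingers":0.07},{"translation":[0,0,-0.03],"turn":[0,0,0],"fingers":0.07},{"translation":[0,0,-0.03],"turn":[0,0,0],"fingers":0.07},{"translation":[0,0,-0.03],"turn":[0,0,0],"fingers":0.07},{"translation":[0,-0.04,0],"turn":[0,0,0],"fingers":0.07},{"translation":[0,-0.04,0],"turn":[0,0,0],"fingers":0.07},{"translation":[0,-0.04,0],"turn":[0,0,0],"fingers":0.07}]' >/dev/null;python3 -m jog '[{"translation":[0,-0.04,0],"turn":[0,0,0],"fingers":0.07},{"translation":[0,-0.04,0],"turn":[0,0,0],"fingers":0.07},{"translation":[0,0,0],"turn":[0,0,0],"fingers":0.07},{"translation":[0,0,0],"turn":[0,0,0],"fingers":0.07}]'
python3 - <<'E'
from h import *
st();s=shot('side','s8.png');t=shot('top')
for p in(s,t):
  for n in('lock_pad','release_pad','gauge','spare_bush'): print(n,[x for x in find(p,n,6) if np.hypot(x[1][0]-.484,x[1][1]-.2)<.05 or n=='spare_bush'])
  f=p['frame'];u,v=px(p,[.484,.2,.08]).astype(int)
  I=cv2.resize(f[v-60:v+60,u-80:u+80,::-1],(400,300),interpolation=cv2.INTER_CUBIC)
  O=I if p is s else np.hstack([O,I])
cv2.imwrite('pics/s8c.png',O)
E
```

```text
33.25 [0.4841 0.199  0.0784] F [0.2 0.3 0.2] T [-0.04 -0.05  0.03]
time_s: 34.45
ee_pos: [0.4013, 0.0159, 0.2092]
tcp_rot: [0.67, 3.068, -0.002]
contact_force: [-0.7, 0.9, 0.0]
opening: 0.07
t 34.45 tcp [0.4013 0.0159 0.2092] yaw 155.37 zaxis [ 0.0013 -0.0014 -1.    ] F [-0.73  0.91  0.01] T [ 0.005 -0.031 -0.002] op 0.07 j7 0.79
lock_pad [(0.82, array([0.4633, 0.2035, 0.1174]), (262, 337)), (0.34, array([0.4808, 0.1973, 0.0582]), (262, 346))]
release_pad [(0.97, array([0.5049, 0.1904, 0.131 ]), (248, 312))]
gauge [(0.97, array([0.4845, 0.1953, 0.0582]), (261, 344)), (0.54, array([0.4617, 0.2035, 0.1156]), (263, 338))]
spare_bush [(0.85, array([ 0.4681, -0.002 , -0.0036]), (340, 292)), (0.64, array([0.4844, 0.1972, 0.0464]), (261, 348))]
lock_pad [(0.47, array([0.4604, 0.2084, 0.1173]), (225, 250)), (0.4, array([0.4833, 0.2042, 0.0445]), (232, 245))]
release_pad [(0.67, array([0.505 , 0.1922, 0.1249]), (232, 229)), (0.15, array([0.4858, 0.2046, 0.0479]), (231, 243))]
gauge []
spare_bush []
```

View pics/s8c.png

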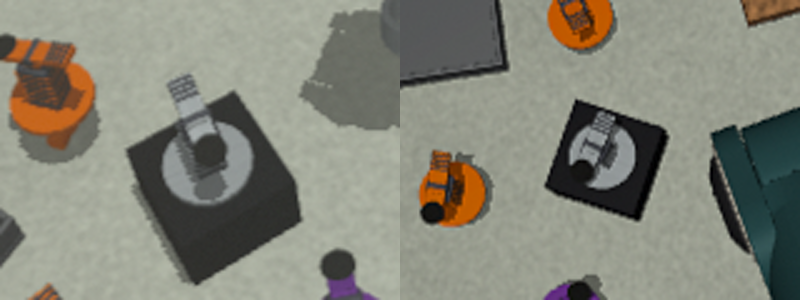

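The gauge stands upright with its flange flat on the holder. The rocker is locked, with the black pad down and the ridged end up, and the hand is clear.

```bash
python3 -c "
from h import *
print(bot.finish_job())"
```

```text
the job is handed in; nothing more can be done
None
```

The job is done and handed in at about 34.5 s, inside the 72 s limit; no verdict is given. I measured the gauge in the bush and back in the holder, but not the captured size itself.

- **Setting it in the bush:** The collar first caught on the rim at about 5 N. I felt for the bore in the wrong direction once, which raised the load to about 10 N. I then slid the other way until it dropped in. The flange came to rest on the rim at about 61 mm with about 8 N, and the gauge stood there on its own.
- **Release and lock:** I pressed the ridged end down to its stop (about 14 N) and the pictures showed the rocker tipped over. I then pressed the round pad down to its stop (about 19 N) and the picture showed it locked again. All readings stayed well under 40 N, though I only read the force at the end of each short move.
- **Back in the holder:** The gauge drew out with about 4 N of drag, which fits plungers touching the bore. It sat down in the holder at about 7 N, at the expected height. The last pictures show it upright, round pad down and ridged end up, with the hand clear.
- **Not confirmed:** The network never reported the plunger tips, so the locked size rests on the drag and the rocker position. The two cameras disagreed by 2 to 3 mm in y, and the bush turned out about 2 mm from my camera estimate, so I relied on feel there. The sanding block, disc stack and clip tray were not measured again at the end. The spare bush read within 3 mm of its first reading, inside the network's error.

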